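# Pump the bottle turntable round to its pointer

## Robot

A 7-joint arm with a two-finger parallel gripper is mounted at the origin on a cart in front of the work surface, level with it; the furniture and walls round the work are solid. World frame = base frame: x ahead of the robot, y to its left, z up, the work surface at z = 0. Lengths are in m, angles in rad, forces in N, time in s.
With the tool pointing down it reaches from about 0.425 to 0.875 m from the base axis. Payload 4.7 kg.
Tool frame: the origin (TCP) lies midway between the tips of the shut fingers; the grasp point (between the pads) lies ctrl.grasp_offset behind it (ctrl.grasp_offset is the distance from the TCP to the grasp point, in m); z points along the fingers, y is the line along which they close (so a half turn about z gives the same grasp; the last joint's range is limited). The gripper opens to 87 mm and grips with 3 to 60 N. Pads are 19 mm wide; open, the fingers measure 117 mm over their backs; the gripper's body (75 mm by 190 mm) begins 51 mm behind the grasp point.
Start: joints at [1.139, 0.321, -0.07, 1.45, 0.023, 1.371, -0.057], TCP at [0.28, -0.587, 0.223] pointing down, gripper open.
Joint ranges: [-2.86, 2.86], [-0.3, 2.09], [-1.38, 1.24], [0.06, 2.45], [-1.56, 4.7], [0.09, 2.05], [-2.69, 2.69]. Speed limits (rad/s): [2.57, 2.57, 3.14, 3.14, 3.14, 3.14, 3.14].

## Interface

Orientations are given as a rotation vector (axis times angle).
In Python, from bench import ctrl gives the robot as it stands. The module is installed in compiled form; this text tells all that it offers.
- The arm moves only by the tool jog_arm, never from a script. Its argument "moves" is one flat list of numbers, 7 for each row, row after row: the shift along the tool's x, y, z in units of 30 cm (1.0 is 30 cm), then the turn, a rotation vector about the tool's x, y, z in units of 60 degrees (1.0 is 60 degrees), then the gripper's target within -1 to 1 (fully open at 1, half-way at 0, shut at -1). In form: [x, y, z, wx, wy, wz, fingers, x, y, z, wx, wy, wz, fingers, ...]. A call has exactly 8 rows; each row is the pose to reach, as a shift and turn from the pose commanded when the call began, along the tool's axes at that moment; what a row does not reach only later rows make up. A row lasts 1/8 s, in which the tool goes at most 62.5 mm and 10.7 degrees, less where a joint would pass 70% of its speed; a pose out of reach is approached as far as the arm can. A call with a number of a shift or a turn outside -1 to 1 is refused whole. A call with a gripper value outside its range is refused whole. The fingers move at their own pace and stop on an object; "newtons" is the grip in N (left out, the last holds). Time passes only in rows, so rows that repeat a pose let the fingers close, or fill a call up. It gives the time, the measured TCP pose, the force, the opening and the grip force at its end, in the units of the state.
- ctrl.get_state(): the state, without advancing time (a new reading comes with each control period).
- ctrl.get_image(name): name is "scene" or "top" or "wrist"; returns a dict with "pixels" (420x560x3 uint8, red, green, blue), "fx", "fy", "cx", "cy" (pixels), "xyz" and "rotation" of the camera in the world; the wrist camera has in their place "tool_from_camera" (4x4, takes a point from camera to tool coordinates, whose origin is the TCP and whose axes are the flange's). Camera axes: x right, y up, looking along -z (the intrinsics and any distortion apply to the point x, -y, -z); pixel columns grow to the right and rows downward; lengths in m; the calibration is good to about 2 mm. A picture is of the moment at which its call begins: read the wrist's pose just before it. There is no depth.
- ctrl.close_job(): hands the job in; it is judged then, once.
The state is a dict: "time": time; "joint_positions": joint angles; "qd": joint speeds; "joint_torque": joint torques, N m; "position": TCP position; "tool_rot": TCP orientation; "ft_force": force on the tool from outside, world axes, zero at the start; "torque": the same for the moment, N m; "grip_width": opening from 0.0 (shut) to 1.0 (fully open); "grip_force": force on a finger pad.
Only numpy, scipy, OpenCV 4.12 (cv2) and the standard library are available. Lean on these libraries where they do the work, as an engineer would, in place of code of your own. Each camera call takes 0.05 s, during which the arm holds its last target. There are 200 camera calls.

## Task

Hold the upright handle of the turntable's ratchet lever and pump it to and fro, full strokes from stop to stop, until the dropper bottle standing on the turntable (the one with the narrow bulb-topped cap) stands squarely at the fixed pointer; each stroke turns the table by one tooth, and it cannot be turned back. Move the turntable only by its lever, and let go of the handle when the bottle is there.

Things in the scene. Friction and masses are not known exactly. Their poses are not given: they have to be found in the camera images.
- carousel: aluminium ratchet wheel 160 mm across with 12 saw teeth (0.524 rad each) under a white plate, 140 mm across, top 36 mm above the work surface, with bottles fixed in four seats: a dropper bottle, a spray bottle, two short oil bottles; tops at most 145 mm up. Origin: on its upright axis, at work-surface height. Turns only counter-clockwise from above; stiff; base fixed to the table.
- pump_lever (a joint): lever angle (rad) about the turntable's axis, growing counter-clockwise from above: 0 at the rest stop (handle to the robot's left), 0.681 at the far stop. A full stroke to the far stop pushes the turntable on to the next tooth (the first stroke may move it less); the stroke back leaves it standing. No spring: it stays where left. Starts between 0 and 0.5; needs 1 to 2 N at the handle.
- lever_grip (a point): middle of the lever's upright handle, a round black sleeve 18 mm in diameter, 64 mm long (56 to 120 mm above the work surface); this point is 95 mm high and 135 mm from the turntable's axis, and runs on an arc about it on the robot's side. To the right stands a microscope (y -0.02 to 0.16, x from 0.49 on); its eyepieces reach out to x 0.44 at 0.36 to 0.44 m height: pass above them.
- dropper_center (a point): middle, half-way up, of the dropper bottle on the turntable: pinkish-brown, 33 mm in diameter, 100 mm tall, narrow dark cap and bulb, fixed upright 50 mm from the axis. Starts 48 to 132 degrees short of the pointer. (A like bottle stands at the side of the table; leave it.)
- pickup_mark (a point): fixed spot that the bottle must reach: on the plate's top (36 mm high), 50 mm from the axis, on the line from the axis to the tip of the fixed steel pointer, which stands on a small post beside the wheel, on the robot's right. Completed strokes bring the bottle within about 3 mm of it.

How it is judged:
At the end, for the whole second after the job is handed in: the dropper bottle on the turntable stands at the pointer, its middle within 10 mm of the pick-up spot seen from above; the turntable is at rest and the handle released (horizontal distance between dropper_center and pickup_mark below 0.01 m and angular speed of carousel below 0.05 rad/s and contact force between the fingers and anything else below 0.5 N); the robot touches nothing.
It fails at once if the turntable or a bottle on it pushed by the robot (more than 3 N) instead of being moved by the lever (contact force between any of the fingers, the arm and carousel above 3 N).
It also fails if it takes over 58 s, if anything falls off the work surface, if the arm or the gripper's body presses on something with over 40 N, if the wrist force passes 120 N, or if a joint passes its speed limit or range.

## Working session

There is one attempt and no reset: what is moved stays moved. The work goes in short steps, Python scripts to look and compute and a tool call to move; the robot and the scene stay as the last step left them, time stands still between calls to the robot, and variables do not carry over. Pictures are saved under pics/ and viewed, at most 10 in all, crops included, and the job is handed in when it is done.

Besides the shell and the picture viewer there is one more tool, called after "Emit:" as a command line: name --argument value ..., lists and objects as JSON in quotes. jog_arm: Moves the arm, as the interface text tells. Its arguments: {"type":"object","properties":{"moves":{"type":"array"},"newtons":{"type":"number"}},"required":["moves"]}

```bash
mkdir -p pics
cat > h.py <<'E'
import numpy as np, cv2
from scipy.spatial.transform import Rotation as R
from bench import ctrl
def snap(n,f):
    im=ctrl.get_image(n); cv2.imwrite('pics/'+f,im['pixels'][:,:,::-1]); return im
def cast(im,u,v,z):
    d=np.array([(u-im['cx'])/im['fx'],-(v-im['cy'])/im['fy'],-1.])
    Rm=np.array(im['rotation']); Rm=Rm if Rm.shape==(3,3) else R.from_rotvec(Rm).as_matrix()
    d=Rm@d; c=np.array(im['xyz']); return c+d*(z-c[2])/d[2]
def proj(im,p):
    Rm=np.array(im['rotation']); Rm=Rm if Rm.shape==(3,3) else R.from_rotvec(Rm).as_matrix()
    q=Rm.T@(np.array(p)-im['xyz']); return im['cx']+im['fx']*q[0]/-q[2], im['cy']-im['fy']*q[1]/-q[2]
E
python3 - <<'E'
from h import *
print(ctrl.get_state(),ctrl.grasp_offset)
for n in('top','scene'):
    im=snap(n,n+'0.png'); print({k:v for k,v in im.items() if k!='pixels'})
E
```

```text
{'time': 0.0, 'joint_positions': array([ 1.13906263,  0.321834  , -0.07006482,  1.4516869 ,  0.02263612,
        1.37083084, -0.05689966]), 'qd': array([-0.00073767,  0.00114956,  0.00121375,  0.00078851, -0.00024563,
       -0.00136991, -0.00168521]), 'joint_torque': array([-4.82697978e-04, -4.91293001e+01, -4.04104041e-01, -3.12528241e+01,
       -6.39620307e-02,  4.38182498e-02,  1.82940507e-04]), 'position': array([ 0.2799709 , -0.58598018,  0.22144828]), 'tool_rot': array([-3.06201192e+00, -6.94140892e-01,  9.01081895e-04]), 'ft_force': array([ 0.2521131 ,  0.11918214, -0.0598805 ]), 'torque': array([-0.11101152,  0.00472412, -0.00858633]), 'grip_force': 0.0, 'grip_width': 1.00305046139408} 0.0187
{'fx': 507.79228676734687, 'fy': 507.79228676734687, 'cx': 279.916662405516, 'cy': 211.4237371411667, 'xyz': array([0.41523241, 0.38164124, 0.94407057]), 'rotation': array([ 0.15429377, -0.18221482, -1.76388388])}
{'fx': 405.4168215657363, 'fy': 405.4168215657363, 'cx': 279.321112286208, 'cy': 209.45618131436905, 'xyz': array([ 0.05523376, -0.16260446,  0.46421319]), 'rotation': array([ 1.02240532, -0.44003056, -0.67765355])}
```

View pics/top0.png

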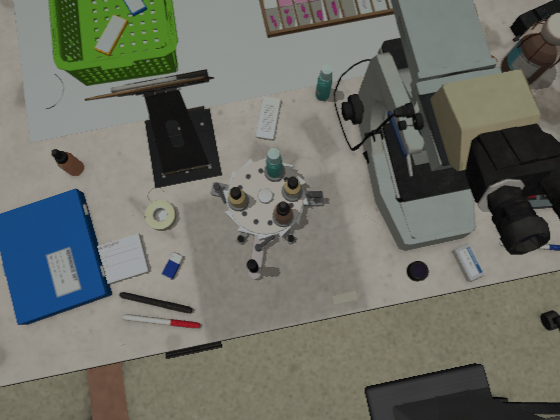

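View pics/scene0.png

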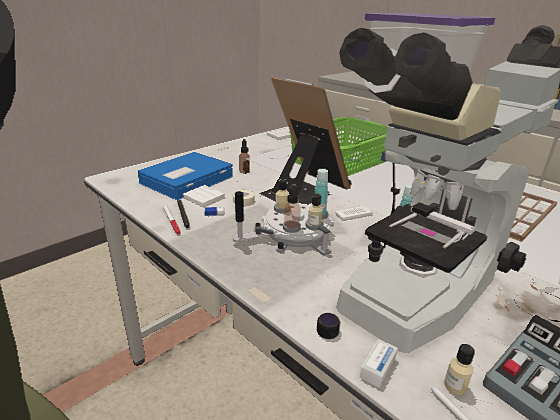

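The top view shows the wheel at about (265,196), the handle top at (253,266), a brown bottle at (283,212), and posts at (317,197) and (217,188). I'll zoom in on it.

Run:
```python
from h import *
t=cv2.imread('pics/top0.png')[135:290,190:345]; s=cv2.imread('pics/scene0.png')[160:270,220:350]
cv2.imwrite('pics/c0.png',np.hstack([cv2.resize(t,(420,420),interpolation=2),cv2.resize(s,(380,420),interpolation=2)]))
im=ctrl.get_image('top')
for n,u,v,z in [('plate',265,196,.036),('handle',253,266,.12),('right',317,197,.04),('left',217,188,.04),('brown cap',287,206,.13)]: print(n,cast(im,u,v,z).round(3))
```

```text
plate [0.638 0.368 0.036]
handle [0.507 0.411 0.12 ]
right [0.617 0.275 0.04 ]
left [0.67  0.451 0.04 ]
brown cap [0.591 0.337 0.13 ]
```

View pics/c0.png

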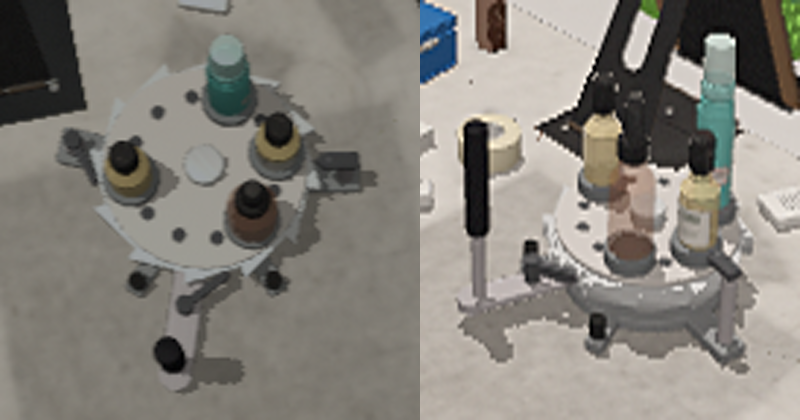

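The crop shows the lever's handle top at crop (170,345). The stops are at (140,282) and (273,282), the pointer at (320-355,160), and the brown dropper at (253,200). The next step is directions and the first moves.

```bash
cat >> h.py <<'E'
def pose():
    s=ctrl.get_state(); return np.array(s['position']),R.from_rotvec(s['tool_rot'])
def rows(p,yaw,p0=None,r0=None):
    """tool down, tool-y at world angle yaw(deg)"""
    if p0 is None: p0,r0=pose()
    y=np.array([np.cos(np.radians(yaw)),np.sin(np.radians(yaw)),0]); z=np.array([0,0,-1.]); x=np.cross(y,z)
    r=R.from_matrix(np.c_[x,y,z])
    d=r0.inv().apply(np.array(p)-p0)/.3; w=(r0.inv()*r).as_rotvec()/np.radians(60)
    return d.round(3),w.round(3)
E
python3 - <<'E'
from h import *
im=ctrl.get_image('top'); k=155/420
c=cast(im,190+203*k,135+166*k,.036)
def pol(n,a,b,z):
    p=cast(im,190+a*k,135+b*k,z); d=p-c; print(n,p.round(3),np.hypot(*d[:2]).round(3),np.degrees(np.arctan2(d[1],d[0])).round(1)%360)
pol('ptr tip',315,160,.045);pol('ptr',337,160,.045);pol('post',340,180,.0);pol('cap',254,190,.138);pol('base',250,228,.04)
pol('handle top',166,346,.12);pol('lever end',175,385,.02);pol('stopL',138,280,.03);pol('stopR',273,282,.03)
print('handle base proj',[(np.array(proj(im,[.507,.411,z]))-[190,135])/k for z in(.056,.12)])
p,r=pose(); m=r.as_matrix(); print(np.degrees(np.arctan2(m[1,1],m[0,1])))
print('up',rows([.30,-.5,.52],math_yaw:=np.degrees(np.arctan2(m[1,1],m[0,1]))))
E
```

```text
ptr tip [0.625 0.294 0.045] 0.076 260.0
ptr [0.622 0.279 0.045] 0.09 259.7
post [0.618 0.275 0.   ] 0.095 257.7
cap [0.592 0.342 0.138] 0.052 209.3
base [0.589 0.345 0.04 ] 0.054 204.6
handle top [0.513 0.412 0.12 ] 0.133 160.5
lever end [0.498 0.415 0.02 ] 0.148 161.4
stopL [0.571 0.426 0.03 ] 0.089 139.2
stopR [0.551 0.337 0.03 ] 0.092 199.5
handle base proj [array([175.65163317, 365.1929121 ]), array([170.0991304, 355.0489539])]
-64.45727718153428
up (array([ 0.184, -0.232, -0.993]), array([-0.001,  0.   ,  0.   ]))
```

Emit:
jog_arm --moves '[0.0,0,-0.5,0,0,0,1,0.1,-0.1,-0.9,0,0,0,1,0.18,-0.23,-1,0,0,0,1,0.18,-0.23,-1,0,0,0,1,0.18,-0.23,-1,0,0,0,1,0.18,-0.23,-1,0,0,0,1,0.18,-0.23,-1,0,0,0,1,0.18,-0.23,-1,0,0,0,1]'

```text
time: 1.2
position: [0.2988, -0.5013, 0.5203]
tool_rot: [-3.061, -0.693, 0.002]
ft_force: [-0.2, -1.3, 0.6]
grip_width: 1.001
grip_force: 0.0
```

Run:
```python
from h import *
print(pose()[0],ctrl.get_state()['joint_positions']); print(rows([.47,-.27,.53],-27))
```

```text
[ 0.29879583 -0.5013326   0.52028636] [ 1.05642703  0.2299509  -0.09478826  0.97452755  0.02335671  1.94173258
 -0.15327216]
(array([ 0.847, -0.45 , -0.031]), array([-0.004, -0.   , -0.625]))
```

Emit:
jog_arm --moves '[0.2,-0.11,-0.01,0,0,-0.15,1,0.4,-0.22,-0.02,0,0,-0.3,1,0.6,-0.33,-0.03,0,0,-0.45,1,0.85,-0.45,-0.03,0,0,-0.625,1,0.85,-0.45,-0.03,0,0,-0.625,1,0.85,-0.45,-0.03,0,0,-0.625,1,0.85,-0.45,-0.03,0,0,-0.625,1,0.85,-0.45,-0.03,0,0,-0.625,1]'

```text
time: 2.2
position: [0.4702, -0.2708, 0.5309]
tool_rot: [-2.68, -1.638, 0.002]
ft_force: [0.5, 0.6, 0.4]
grip_width: 1.001
grip_force: 0.0
```

Run:
```python
from h import *
print(pose()[0],ctrl.get_state()['joint_positions']); print(rows([.5,.02,.53],15))
```

```text
[ 0.47021571 -0.27082356  0.53091521] [ 0.75511879  0.15471603 -0.34708954  1.04855052  0.05690392  1.94807088
 -0.04088515]
(array([ 0.908, -0.354,  0.003]), array([-0.001,  0.   , -0.702]))
```

Emit:
jog_arm --moves '[0.2,-0.08,0,0,0,-0.16,1,0.4,-0.16,0,0,0,-0.32,1,0.6,-0.24,0,0,0,-0.48,1,0.8,-0.31,0,0,0,-0.62,1,0.91,-0.354,0,0,0,-0.7,1,0.91,-0.354,0,0,0,-0.7,1,0.91,-0.354,0,0,0,-0.7,1,0.91,-0.354,0,0,0,-0.7,1]'

```text
time: 3.2
position: [0.5004, 0.02, 0.5313]
tool_rot: [1.917, 2.489, -0.001]
ft_force: [0.4, 0.8, -0.2]
grip_width: 0.997
grip_force: 0.0
```

Run:
```python
from h import *
print(pose()[0],ctrl.get_state()['joint_positions']); print(rows([.5,.29,.53],50))
```

```text
[0.50037164 0.02003977 0.53134324] [ 0.47512058  0.07502962 -0.62094756  1.14152332  0.04723398  1.93901876
  0.13073954]
(array([0.87 , 0.229, 0.004]), array([-0.001,  0.   , -0.587]))
```

Emit:
jog_arm --moves '[0.2,0.05,0,0,0,-0.15,1,0.4,0.1,0,0,0,-0.3,1,0.6,0.15,0,0,0,-0.45,1,0.8,0.21,0,0,0,-0.55,1,0.87,0.23,0,0,0,-0.59,1,0.87,0.23,0,0,0,-0.59,1,0.87,0.23,0,0,0,-0.59,1,0.87,0.23,0,0,0,-0.59,1]'

```text
time: 4.2
position: [0.4999, 0.2903, 0.5319]
tool_rot: [1.069, 2.953, -0.001]
ft_force: [0.0, -0.0, -0.0]
grip_width: 0.998
grip_force: 0.0
```

Run:
```python
from h import *
print(pose()[0],ctrl.get_state()['joint_positions']); print(rows([.51,.412,.27],74))
im=snap('top','t1.png')
```

```text
[0.49989566 0.29025354 0.53191035] [ 0.00725327  0.31252219 -0.87463824  0.93515811  0.26252214  1.98893722
  0.1420968 ]
(array([0.235, 0.333, 0.873]), array([-0.   ,  0.001, -0.397]))
```

Emit:
jog_arm --moves '[0.1,0.15,0,0,0,-0.1,1,0.2,0.3,0.1,0,0,-0.2,1,0.235,0.333,0.3,0,0,-0.3,1,0.235,0.333,0.5,0,0,-0.4,1,0.235,0.333,0.7,0,0,-0.4,1,0.235,0.333,0.87,0,0,-0.4,1,0.235,0.333,0.87,0,0,-0.4,1,0.235,0.333,0.87,0,0,-0.4,1]'

```text
time: 5.25
position: [0.5094, 0.4144, 0.2731]
tool_rot: [0.427, 3.11, 0.004]
ft_force: [0.3, 0.4, 0.3]
grip_width: 0.998
grip_force: 0.0
```

Run:
```python
from h import *
p,r=pose(); print(p,ctrl.get_state()['joint_positions'])
im=snap('wrist','w1.png'); T=np.array(im['tool_from_camera']); print(T.round(3),im['fx'],im['cx'],im['cy'])
for q in([.510,.412,.12],[.510,.412,.056],[.638,.368,.036]):
    c=np.linalg.inv(T)@np.r_[r.inv().apply(np.array(q)-p),1]
    print(im['cx']+im['fx']*c[0]/-c[2],im['cy']-im['fy']*c[1]/-c[2])
print(rows([.51,.412,.086],74))
```

```text
[0.50942452 0.41439769 0.2731498 ] [-0.06302213  0.4624216  -0.94080279  1.33221807  0.36995498  1.52386318
  0.33069534]
[[-0.001  0.954  0.3    0.082]
 [ 1.     0.001  0.001  0.   ]
 [ 0.     0.3   -0.954 -0.161]
 [ 0.     0.     0.     1.   ]] 289.1404132193347 278.73048901217396 206.21311707556015
276.39988453332074 192.49514173333836
276.6659988431755 180.19653122997676
271.88341565513286 263.3566397178385
(array([-0.003, -0.012,  0.626]), array([0.004, 0.002, 0.007]))
```

View pics/w1.png

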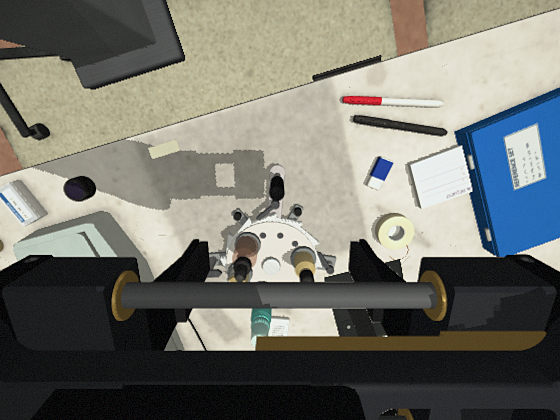

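The wrist view puts the handle at (278,176-205), close to the predicted (276,192), and it sits between the open fingers. Next I descend and grip.

Emit:
jog_arm --moves '[-0.01,0,0.15,0,0,0,1,-0.01,0,0.3,0,0,0,1,-0.01,0,0.45,0,0,0,1,-0.01,0,0.62,0,0,0,1,-0.01,0,0.62,0,0,0,-1,-0.01,0,0.62,0,0,0,-1,-0.01,0,0.62,0,0,0,-1,-0.01,0,0.62,0,0,0,-1]' --newtons 12

```text
time: 6.3
position: [0.5121, 0.4142, 0.0866]
tool_rot: [0.425, 3.11, 0.003]
ft_force: [0.6, 0.5, 0.6]
grip_width: 0.63
grip_force: 0.0
```

Run:
```python
from h import *
p,r=pose(); print(p)
im=snap('wrist','w2.png')
```

```text
[0.51211242 0.41421254 0.08661522]
```

View pics/w2.png

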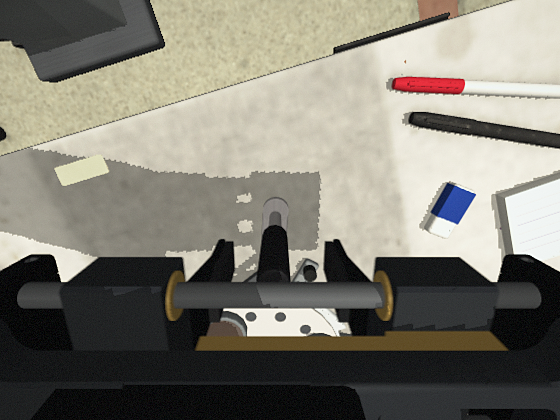

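The handle at (273,265) is centred between the fingers, which are still closing. I'll finish the grip.

Emit:
jog_arm --moves '[0,0,0,0,0,0,-1,0,0,0,0,0,0,-1,0,0,0,0,0,0,-1,0,0,0,0,0,0,-1,0,0,0,0,0,0,-1,0,0,0,0,0,0,-1,0,0,0,0,0,0,-1,0,0,0,0,0,0,-1]' --newtons 12

```text
time: 7.35
position: [0.5112, 0.4132, 0.0844]
tool_rot: [-0.425, -3.113, 0.0]
ft_force: [-0.1, -0.5, 0.0]
grip_width: 0.201
grip_force: 12.0
```

```bash
cat >> h.py <<'E'
AX=np.array([.638,.368])
def arc(a1,n=8,rad=.135):
    """rows for lever arc from present handle angle to a1 (deg), n steps, no turn"""
    p0,r0=pose(); v=p0[:2]-AX; a0=np.degrees(np.arctan2(v[1],v[0]))%360; rr=np.hypot(*v)
    print('angle',a0.round(1),'radius',rr.round(4))
    for a in np.linspace(a0,a1,n+1)[1:]:
        q=AX+rr*np.array([np.cos(np.radians(a)),np.sin(np.radians(a))])
        print(a.round(1),(r0.inv().apply(np.r_[q,p0[2]]-p0)/.3).round(3))
E
python3 - <<'E'
from h import *
arc(195); arc(145)
E
```

```text
angle 160.4 radius 0.1346
164.7 [ 0.001 -0.034  0.   ]
169.0 [-0.    -0.068  0.   ]
173.4 [-0.004 -0.101  0.   ]
177.7 [-0.011 -0.135  0.   ]
182.0 [-0.02  -0.167  0.   ]
186.3 [-0.031 -0.199  0.   ]
190.7 [-0.045 -0.23   0.   ]
195.0 [-0.061 -0.26   0.   ]
angle 160.4 radius 0.1346
158.4 [-0.001  0.015 -0.   ]
156.5 [-0.003  0.03  -0.   ]
154.6 [-0.005  0.045 -0.   ]
152.7 [-0.008  0.06  -0.   ]
150.8 [-0.012  0.074 -0.   ]
148.8 [-0.015  0.089 -0.   ]
146.9 [-0.02   0.103 -0.   ]
145.0 [-0.024  0.117 -0.   ]
```

Emit:
jog_arm --moves '[0,-0.034,0,0,0,0,-1,0,-0.068,0,0,0,0,-1,-0.004,-0.101,0,0,0,0,-1,-0.011,-0.135,0,0,0,0,-1,-0.02,-0.167,0,0,0,0,-1,-0.031,-0.199,0,0,0,0,-1,-0.04,-0.22,0,0,0,0,-1,-0.04,-0.22,0,0,0,0,-1]'

```text
time: 8.35
position: [0.5053, 0.3467, 0.0846]
tool_rot: [0.426, 3.112, 0.002]
ft_force: [-1.6, 3.8, -2.4]
grip_width: 0.2
grip_force: 12.0
```

Run:
```python
from h import *
p,r=pose(); arc(197,4); arc(148)
im=snap('top','t2.png')
k=3
cv2.imwrite('pics/c2.png',cv2.resize(im['pixels'][135:290,190:345,::-1],(465,465),interpolation=2))
```

```text
angle 189.1 radius 0.1344
191.1 [-0.007 -0.014 -0.   ]
193.1 [-0.014 -0.028 -0.   ]
195.0 [-0.021 -0.041 -0.   ]
197.0 [-0.03  -0.054 -0.   ]
angle 189.1 radius 0.1344
184.0 [0.015 0.037 0.   ]
178.8 [0.027 0.076 0.   ]
173.7 [0.035 0.115 0.   ]
168.6 [0.04  0.155 0.   ]
163.4 [0.041 0.195 0.   ]
158.3 [0.038 0.235 0.   ]
153.1 [0.032 0.275 0.   ]
148.0 [0.023 0.314 0.   ]
```

View pics/c2.png

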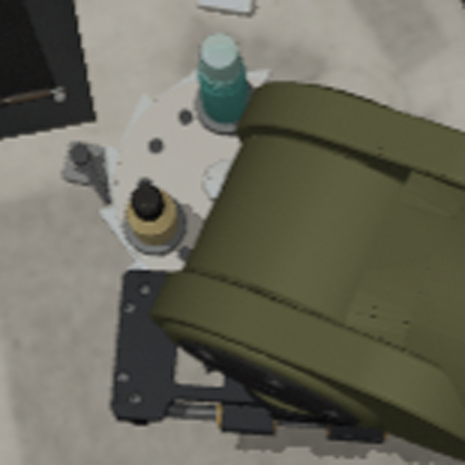

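The top view is mostly hidden by the arm. It shows the left oil bottle at crop (152,215), so the table has turned about 20°. I'll press on to the stop.

Emit:
jog_arm --moves '[-0.003,-0.007,0,0,0,0,-1,-0.007,-0.014,0,0,0,0,-1,-0.01,-0.02,0,0,0,0,-1,-0.014,-0.027,0,0,0,0,-1,-0.014,-0.027,0,0,0,0,-1,-0.014,-0.027,0,0,0,0,-1,-0.014,-0.027,0,0,0,0,-1,-0.014,-0.027,0,0,0,0,-1]'

```text
time: 9.4
position: [0.5053, 0.3465, 0.0846]
tool_rot: [-0.417, -3.113, -0.024]
ft_force: [1.5, 22.1, -13.6]
grip_width: 0.205
grip_force: 12.0
```

Run:
```python
from h import *
arc(150)
```

```text
angle 189.2 radius 0.1344
184.3 [0.014 0.036 0.001]
179.4 [0.026 0.072 0.001]
174.5 [0.034 0.11  0.002]
169.6 [0.039 0.148 0.002]
164.7 [0.04  0.186 0.003]
159.8 [0.039 0.224 0.003]
154.9 [0.034 0.262 0.004]
150.0 [0.026 0.299 0.005]
```

Far stop at 189.2°, so rest should be about 150.2°. Now the return stroke. The commanded pose is about 8 mm beyond the stop, so I add that.

Emit:
jog_arm --moves '[0.025,0.055,0,0,0,0,-1,0.037,0.095,0,0,0,0,-1,0.045,0.135,0,0,0,0,-1,0.05,0.175,0,0,0,0,-1,0.051,0.225,0,0,0,0,-1,0.049,0.265,0,0,0,0,-1,0.042,0.3,0,0,0,0,-1,0.036,0.335,0,0,0,0,-1]'

```text
time: 10.4
position: [0.5229, 0.4354, 0.0839]
tool_rot: [-0.426, -3.11, 0.01]
ft_force: [-11.4, -18.8, 13.9]
grip_width: 0.203
grip_force: 12.0
```

Run:
```python
from h import *
arc(190.5)
im=snap('top','t3.png')
cv2.imwrite('pics/c3.png',cv2.resize(im['pixels'][135:290,190:345,::-1],(465,465),interpolation=2))
```

```text
angle 149.7 radius 0.1334
154.8 [ 0.008 -0.039  0.   ]
159.9 [ 0.013 -0.078  0.001]
165.0 [ 0.015 -0.118  0.001]
170.1 [ 0.013 -0.157  0.001]
175.2 [ 0.007 -0.196  0.001]
180.3 [-0.002 -0.235  0.002]
185.4 [-0.015 -0.272  0.002]
190.5 [-0.031 -0.309  0.002]
```

View pics/c3.png

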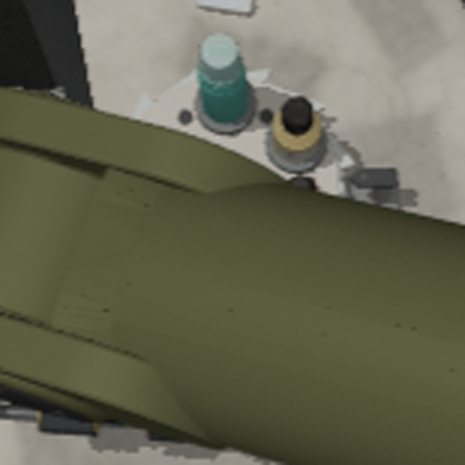

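The rest stop is reached, and the bulb shows at crop (303,185), about 30° short of the pointer at (370,178). One more full stroke.

Emit:
jog_arm --moves '[0.011,-0.048,0,0,0,0,-1,0.016,-0.087,0,0,0,0,-1,0.018,-0.127,0,0,0,0,-1,0.016,-0.166,0,0,0,0,-1,0.01,-0.205,0,0,0,0,-1,0.001,-0.244,0,0,0,0,-1,-0.012,-0.281,0,0,0,0,-1,-0.031,-0.325,0,0,0,0,-1]'

```text
time: 11.45
position: [0.5054, 0.3455, 0.085]
tool_rot: [-0.423, -3.112, -0.016]
ft_force: [-0.4, 25.8, -17.0]
grip_width: 0.221
grip_force: 12.1
```

Emit:
jog_arm --moves '[0,0,0,0,0,0,-1,0,0,0,0,0,0,-1,0,0,0,0,0,0,-1,0,0,0,0,0,0,-1,0,0,0,0,0,0,-1,0,0,0,0,0,0,-1,0,0,0,0,0,0,-1,0,0,0,0,0,0,-1]'

```text
time: 12.45
position: [0.5059, 0.3464, 0.0852]
tool_rot: [0.422, 3.113, 0.017]
ft_force: [-0.1, 14.4, -10.3]
grip_width: 0.205
grip_force: 12.0
```

Run:
```python
from h import *
arc(189.2,1); print(rows([.5,.34,.30],74))
im=snap('top','t4.png'); im2=snap('scene','s4.png')
cv2.imwrite('pics/c4.png',np.hstack([cv2.resize(im['pixels'][135:290,190:345,::-1],(400,400),interpolation=2),cv2.resize(im2['pixels'][160:270,220:350,::-1],(400,400),interpolation=2)]))
```

```text
angle 189.3 radius 0.1338
189.2 [0.    0.001 0.   ]
(array([ 0.014, -0.018, -0.716]), array([ 0.01 , -0.001,  0.01 ]))
```

View pics/c4.png

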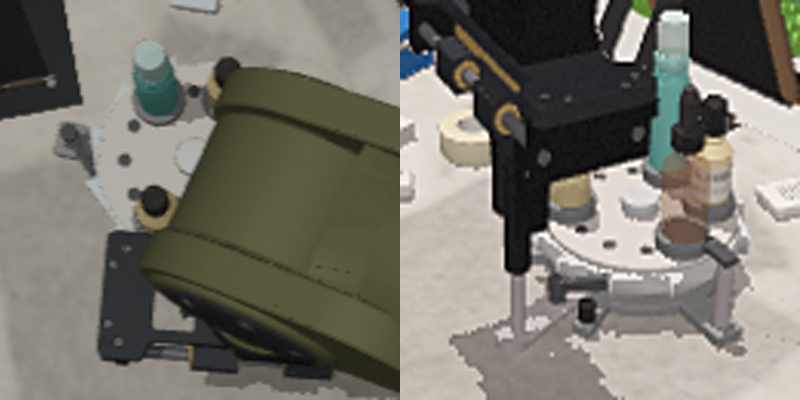

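The scene crop shows the dropper, with its base at (683,235), right behind the pointer tip at (715,245). Relax, release, lift, then measure.

Emit:
jog_arm --moves '[0.005,0.015,0,0,0,0,-1,0.005,0.015,0,0,0,0,-1,0.005,0.015,0,0,0,0,0,0.005,0.015,0,0,0,0,0,0.005,0.015,0,0,0,0,0,0.005,0.015,0,0,0,0,0,0.005,0.015,0,0,0,0,0,0.005,0.015,0,0,0,0,0]'

```text
time: 13.55
position: [0.5061, 0.3456, 0.0845]
tool_rot: [0.425, 3.113, -0.0]
ft_force: [0.5, 0.4, -0.5]
grip_width: 0.5
grip_force: 0.0
```

Emit:
jog_arm --moves '[0,0,-0.05,0,0,0,0,0,0,-0.15,0,0,0,0,0,0,-0.3,0,0,0,0,0,0,-0.5,0,0,0,0,0.1,0,-0.7,0,0,0,0,0.1,0.2,-0.85,0,0,0,0,0.1,0.4,-0.85,0,0,0,0,0.1,0.6,-0.85,0,0,0,0]'

```text
time: 14.55
position: [0.5252, 0.5211, 0.3424]
tool_rot: [0.43, 3.109, 0.005]
ft_force: [1.1, -0.1, 1.1]
grip_width: 0.496
grip_force: 0.0
```

Emit:
jog_arm --moves '[0,0.2,0,0,0,0,0,0,0.4,0,0,0,0,0,0,0.5,0,0,0,0,0,0,0.5,0,0,0,0,0,0,0.5,0,0,0,0,0,0,0.5,0,0,0,0,0,0,0.5,0,0,0,0,0,0,0.5,0,0,0,0,0]'

```text
time: 15.55
position: [0.5636, 0.6602, 0.3404]
tool_rot: [0.431, 3.108, 0.007]
ft_force: [-0.8, 0.1, -0.8]
grip_width: 0.498
grip_force: 0.0
```

Run:
```python
from h import *
im=snap('top','t5.png')
cv2.imwrite('pics/c5.png',cv2.resize(im['pixels'][135:290,190:345,::-1],(600,600),interpolation=2))
```

```text
(no output)
```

View pics/c5.png

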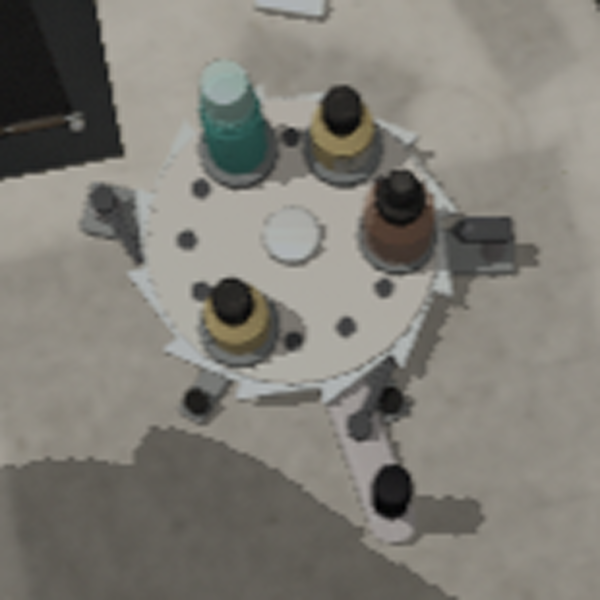

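The view is clear: seat centre at crop (397,237), bulb top at (402,183), pointer from (455,230) to (512,228), lever at the far stop.

Run:
```python
from h import *
im=ctrl.get_image('top'); k=155/600
c=cast(im,190+290*k,135+237*k,.036)[:2]; print(c)
for n,a,b,z in[('seat',397,237,.04),('bulb',402,184,.138),('tip',455,230,.045),('ptr',512,229,.045)]:
    p=cast(im,190+a*k,135+b*k,z)[:2]
    for cc in(c,AX): d=p-cc; print(n,p.round(3),np.hypot(*d).round(3),np.degrees(np.arctan2(d[1],d[0])).round(1)%360)
print(ctrl.get_state()['ft_force'],np.abs(ctrl.get_state()['qd']).max())
```

```text
[0.63799431 0.36800001]
seat [0.627 0.318] 0.051 257.4
seat [0.627 0.318] 0.051 257.4
bulb [0.626 0.319] 0.051 256.6
bulb [0.626 0.319] 0.051 256.6
tip [0.624 0.291] 0.078 259.4
tip [0.624 0.291] 0.078 259.4
ptr [0.619 0.265] 0.105 259.4
ptr [0.619 0.265] 0.105 259.4
[-0.15341079 -0.40099291  0.20871914] 0.012204988866940688
```

The bottle is within about 2.5° (2 mm) of the pointer and the handle is released, so I'll hand it in.

```bash
python3 -c "
from bench import ctrl
print(ctrl.close_job())"
```

```text
the job is handed in; nothing more can be done
None
```

The dropper bottle stands about 2 mm from the pick-up spot as measured from the top camera, the handle is released with the arm clear, and the job was handed in at about 16 s; no verdict was returned.

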